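# Lock the speaker's battery cover with the screwdriver

### The job

Take the flat-bladed screwdriver (broad flat-sided handle) out of the tool stand, set its blade in the slot of the big lock screw on the speaker's battery cover, and keep pushing the spring-loaded screw down while you turn it clockwise until it stops. Then put the screwdriver back upright in the same hole of the stand and let go; leave the slim round-handled tool in the other hole where it is.

Things in the scene. Friction and masses are not known exactly. Their poses are not given: they have to be found in the camera images.
- screwdriver: Stubby screwdriver upright in a hole of a wooden block. Origin: centre of its lower tip; z up the shaft, x along the blade's width, y its thickness; a half turn changes nothing. Steel blade 16 (x) x 3 (y) mm, 0-16 mm above the tip; 10 mm shaft; collar 44 mm dia. at 55-60 mm, resting on the block; black handle 46 (x) x 24 (y) mm at 60-116 mm: pinch across the 24. About 0.12 kg.
- nut_driver: The wrong tool, not to be moved: slim nut driver, round handle 22 mm dia., 114 mm long, collar 36 mm dia., origin at its lower tip, z up; upright in the block's other hole (which has which varies). The fixed block is 70 x 190 x 70 mm tall, with two through holes 26 mm dia., 110 mm apart; the tips hang 15 mm above the table.
- screw_slot (a point): On the axis of the steel lock screw (36 mm disc with two raised lugs), at its slot's floor, 65 mm above the table; z up, x along the slot. Slot open at the ends, 26 long, 8 mm deep, 6.5 wide in its lower 3 mm, above that flaring to 16 at the top. Pushed down, the screw (and this point) sinks on a spring: 2 N to start, 1 N more per mm, 8 mm travel; it rises when let go.
- screw_turn (a joint): Screw angle, rad, growing clockwise seen from above: starts at 0 to 0.25, hard stop at 1.2 (locked; slot then along the speaker's long side). Friction 0.08 N m, stays where left; the blade has 0.2 rad of play in the slot. The screw is near a short end of the white cover of the grey speaker (130 x 190 x 59 mm, fixed, lying face down).
Mind the look-alikes: they are no part of the job. Leave any turquoise look-alike of the part that bears screw_slot alone.

How it is judged:
By the outcome, as a careful person would: the job done as asked, in the order asked, and still so for the second after the job is handed in, with the robot touching nothing.
It also fails if it takes over 56 s, if anything falls off the work surface, if the arm or the gripper's body presses on something with over 40 N, if the wrist force passes 120 N, or if a joint passes its speed limit or range.

### The arm

A 7-joint arm with a two-finger parallel gripper is mounted at the origin on the work surface. World frame = base frame: x ahead of the robot, y to its left, z up, the work surface at z = 0. Lengths are in mm, angles in rad, forces in N, time in s.
With the tool pointing down it reaches from about 400 to 900 mm from the base axis. Payload 5.6 kg.
Tool frame: the origin (TCP) lies at the very end of the fingers, on their centre line; the grasp point (between the pads) lies 19 mm behind it; x points along the fingers, y is the direction in which the jaws open and shut, and the axes are right-handed (so a half turn about x gives the same grasp; the last joint's range is limited). The gripper opens to 92 mm and grips with 3 to 60 N. Pads are 20 mm wide; open, the fingers measure 128 mm over their backs; the gripper's body (75 mm by 189 mm) begins 69 mm behind the grasp point.
Start: joints at [1.076, 0.468, -0.012, 1.603, 0.006, 1.071, -0.056], TCP at [283.742, -584.807, 214.592] pointing down, gripper open.
Joint ranges: [-2.53, 2.53], [-0.31, 2.02], [-1.57, 1.55], [0.28, 2.44], [-1.29, 4.43], [0.15, 1.84], [-2.92, 2.92]. Speed limits (rad/s): [2.57, 2.57, 3.14, 3.14, 3.14, 3.14, 3.14].

### API

Orientations are given as a unit quaternion [w, x, y, z].
In Python, from workcell import env, capture, job_done, trace gives the robot as it stands. The module is installed in compiled form; this text tells all that it offers. Calls block until the motion is done:
- env.reach(position, orientation): joint-space move of the TCP to a pose.
- env.move_l(position, ori=None, vel=150): straight line of the TCP; ori=None keeps the orientation; vel is the mean speed in mm/s.
- env.goto_joints(angles): joint-space move.
- env.command_gripper(opening, force=None): finger opening in mm; force is the grip in N (None keeps the last); returns when the fingers have stopped.
- env.pause(seconds).
- env.solve_ik(position, orientation): joint angles nearest the present ones, or None.
- env.get_obs(): the state.
- capture(name): name is "side" or "top" or "wrist"; returns a dict with "pixels" (384x512x3 uint8, blue, green, red), "z_map" (384x512 float32, mm along the optical axis (not along the pixel's ray), 0 where there is no reading), "K" (3x3 intrinsics, pixels), "world_to_cam" (4x4, takes a point from world to camera coordinates); the wrist camera has in their place "tool_from_camera" (4x4, takes a point from camera to tool coordinates, whose origin is the TCP and whose axes are the tool frame's). Camera axes: x right, y down, z forward; pixel columns grow to the right and rows downward; lengths in mm; the calibration is good to about 2 mm. The wrist camera is an equidistant fisheye: a pixel r from the principal point sees the ray r / f radians off the axis. A picture is of the moment at which its call begins: read the wrist's pose just before it.
A pose or a line that the arm cannot do raises env.IKError and nothing moves.
- job_done(): hands the job in, once; it reports no verdict.
Trained networks look in the newest picture that a camera, given by its name, has taken for a name from the list of things; names that differ only in an ending like _2 or _b are one class to them, and where a whole thing is asked for, a point or a joint stands for the part that bears it (a point fixed in the world has none). Each returns a list of dicts, best first, with "confidence" (0 to 1); they miss things now and then, are a little off and sometimes report something else, mostly with a low value. They report only what shows in the picture. A call takes as long as a camera call. They do not tell look-alikes from the thing itself.
- trace(label, camera): "region" (384x512 bool, what is visible of it) and "xy" ([column, row] in pixels, amid what is visible of it).
The state is a dict: "t": time; "qpos": joint angles; "dq": joint speeds; "joint_torque": joint torques, N m; "tcp_pos": TCP position; "orientation": TCP orientation; "contact_force": force on the tool from outside, world axes, zero at the start; "ft_torque": the same for the moment, N m; "width": finger opening in mm.
Only numpy, scipy, OpenCV 4.12 (cv2) and the standard library are available. Lean on these libraries where they do the work, as an engineer would, in place of code of your own. Each camera call takes 0.05 s, during which the arm holds its last target. There are 200 camera calls.

## Working session

There is one attempt and no reset: what is moved stays moved. The work goes in short steps, each a Python script; the robot and the scene stay as the last script left them, time stands still between calls to the robot, and variables do not carry over. Pictures are saved under pics/ and viewed, about 8 in all and at most 12, crops included, and the job is handed in when it is done.

```bash
mkdir -p pics; ls; cat > h.py <<'E'
import numpy as np, cv2
from scipy.spatial.transform import Rotation as R
from workcell import env, capture, job_done, trace
def cloud(c):
    "HxWx3 world points for fixed cameras"
    z=c["z_map"]; K=c["K"]; v,u=np.mgrid[:z.shape[0],:z.shape[1]]
    P=np.stack([(u-K[0,2])/K[0,0]*z,(v-K[1,2])/K[1,1]*z,z],-1)
    T=np.linalg.inv(c["world_to_cam"]); return P@T[:3,:3].T+T[:3,3]
def quat(yaw):
    "tool x down, jaw axis y at world angle yaw"
    x=np.array([0,0,-1.]); y=np.array([np.cos(yaw),np.sin(yaw),0]); 
    q=R.from_matrix(np.stack([x,y,np.cross(x,y)],1)).as_quat(); return [q[3],q[0],q[1],q[2]]
E
python3 - <<'E'
from h import *
o=env.get_obs(); print({k:np.round(v,3) for k,v in o.items()})
ims=[]
for n in ("top","side"):
    c=capture(n); im=c["pixels"].copy(); W=cloud(c); ims.append(im)
    np.savez(n+".npz",im=im,W=W,z=c["z_map"],K=c["K"],T=c["world_to_cam"])
    cv2.imwrite(f"pics/{n}0.png",im)
    for l in ("screwdriver","nut_driver","screw_slot"):
        for d in trace(l,n)[:4]:
            m=d["region"]&(c["z_map"]>0); p=W[m]
            print(n,l,round(d["confidence"],2),np.round(d["xy"]),m.sum(),np.round(np.median(p,0)) if len(p) else 0, np.round(p.max(0)) if len(p) else 0)
cv2.imwrite("pics/both.png",np.vstack(ims)[:, :])
E
```

```text
pics
{'t': np.float64(0.0), 'qpos': array([ 1.076,  0.468, -0.012,  1.604,  0.006,  1.071, -0.056]), 'dq': array([-0.001, -0.001, -0.001,  0.002,  0.002, -0.003,  0.002]), 'joint_torque': array([ 0.0000e+00, -5.2058e+01, -1.2000e-02, -2.4375e+01, -5.7000e-02,
        1.7000e-02,  0.0000e+00]), 'tcp_pos': array([ 283.461, -584.28 ,  213.64 ]), 'orientation': array([-0.158, -0.689, -0.159,  0.689]), 'contact_force': array([0.061, 0.168, 0.822]), 'ft_torque': array([ 0.031,  0.058, -0.064]), 'width': np.float64(91.964)}
top screwdriver 0.86 [158. 152.] 377 [531. 292. 114.] [607. 345. 132.]
top nut_driver 0.49 [200. 164.] 187 [507. 189.  84.] [540. 213. 131.]
top screw_slot 0.71 [348. 156.] 161 [ 548. -206.   67.] [ 569. -188.   76.]
top screw_slot 0.7 [376. 264.] 167 [ 268. -261.   67.] [ 285. -244.   76.]
side screwdriver 0.56 [109. 217.] 502 [522. 305. 110.] [557. 321. 133.]
side nut_driver 0.76 [164. 196.] 322 [508. 196.  93.] [538. 209. 131.]
side screw_slot 0.5 [274. 118.] 136 [ 549. -204.   67.] [ 578. -186.   75.]
side screw_slot 0.42 [377. 157.] 152 [ 269. -259.   68.] [ 288. -243.   76.]
```

View pics/top0.png

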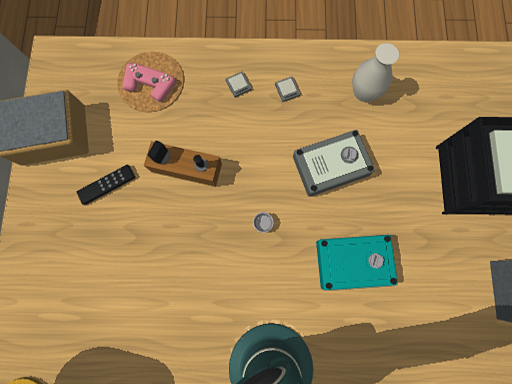

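```bash
python3 - <<'E'
import cv2,numpy as np
im=cv2.imread("pics/top0.png")
a=im[110:210,110:240]; b=im[110:310,310:430]
a=cv2.resize(a,(390*1,300)); b=cv2.resize(b,(360,600)); a=cv2.resize(a,(430,330))
out=np.zeros((600,790,3),np.uint8); out[:330,:430]=a; out[:,430:]=b
cv2.imwrite("pics/crop0.png",out)
E
```

```text
(no output)
```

View pics/crop0.png

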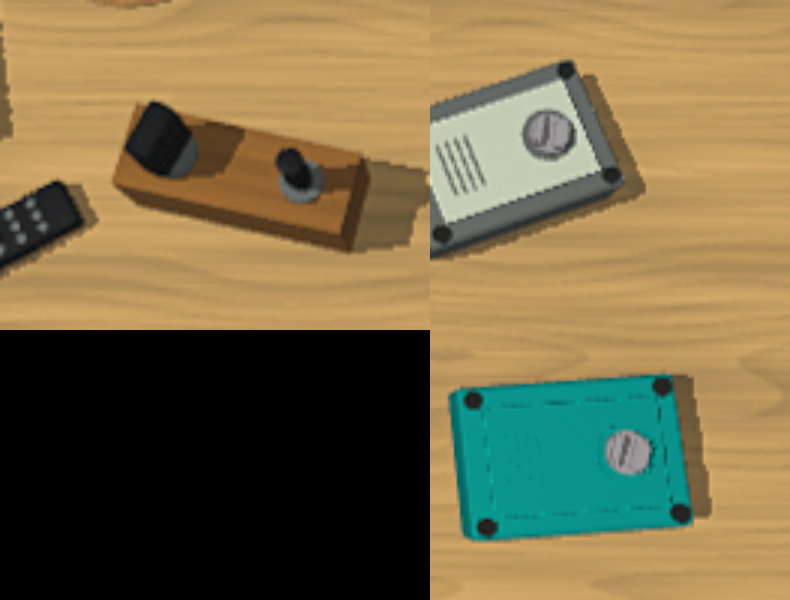

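The flat-bladed screwdriver is the broad handle at (158,152), in the left hole; the slim round nut driver is at (200,164). There are two lock screws: (348,156) on the white cover of the grey speaker, which fits the description, and (376,264) on the turquoise look-alike, which I'll leave alone. Next I'll take closer looks with the wrist camera.

```bash
cat >> h.py <<'E'
def wcloud(c,o):
    z=c["z_map"]; K=c["K"]; v,u=np.mgrid[:z.shape[0],:z.shape[1]].astype(float)
    a=(u-K[0,2])/K[0,0]; b=(v-K[1,2])/K[1,1]; th=np.hypot(a,b); s=np.tan(np.minimum(th,1.4))/np.maximum(th,1e-9)
    P=np.stack([a*s*z,b*s*z,z],-1); T=c["tool_from_camera"]; P=P@T[:3,:3].T+T[:3,3]
    q=o["orientation"]; return P@R.from_quat([q[1],q[2],q[3],q[0]]).as_matrix().T+o["tcp_pos"]
def look(tag,labels):
    o=env.get_obs(); c=capture("wrist"); W=wcloud(c,o)
    np.savez(tag+".npz",im=c["pixels"],W=W,z=c["z_map"],K=c["K"],T=c["tool_from_camera"],q=o["orientation"],p=o["tcp_pos"])
    cv2.imwrite(f"pics/{tag}.png",c["pixels"])
    for l in labels:
        for i,d in enumerate(trace(l,"wrist")[:3]):
            m=d["region"]&(c["z_map"]>0); p=W[m]; np.save(f"{tag}_{l}{i}.npy",d["region"])
            print(tag,l,round(d["confidence"],2),np.round(d["xy"]),m.sum(),np.round(np.median(p,0),1) if len(p) else 0, np.round(p.min(0)),np.round(p.max(0)))
E
python3 - <<'E'
from h import *
c=capture("wrist"); print(np.round(c["tool_from_camera"],3), c["K"])
ori=quat(np.pi/2)
print(env.solve_ik([548,-206,250],ori),env.solve_ik([525,296,260],ori))
env.reach([500,-206,230],ori); env.pause(.3); print(env.get_obs()["t"],env.get_obs()["qpos"])
look("w1",["screw_slot"])
env.reach([480,290,300],ori); env.pause(.3); print(env.get_obs()["t"])
look("w2",["screwdriver","nut_driver"])
E
python3 -c "
import cv2,numpy as np
cv2.imwrite('pics/w12.png',cv2.resize(np.vstack([cv2.imread('pics/w1.png'),cv2.imread('pics/w2.png')]),(400,600)))"
```

```text
[[-0.00000e+00 -2.54000e-01  9.67000e-01 -1.69509e+02]
 [ 1.00000e+00  0.00000e+00  1.00000e-03 -7.51000e-01]
 [-0.00000e+00  9.67000e-01  2.54000e-01 -7.17450e+01]
 [ 0.00000e+00  0.00000e+00  0.00000e+00  1.00000e+00]] [[297.31863964   0.         255.9648252 ]
 [  0.         297.31863964 189.45246163]
 [  0.           0.           1.        ]]
[ 0.82257706  0.41664697 -0.6775239   1.6944505   0.2841707   1.13107165
  1.63536004] [ 0.1658954   0.57810489 -1.05252564  1.62755283  0.52432155  1.24742412
  0.58195814]
2.3583 [ 0.88440995  0.35541533 -0.68124964  1.8209701   0.25470241  1.05428955
  1.67636549]
w1 screw_slot 0.73 [254. 217.] 700 [ 549.2 -206.8   68.7] [ 533. -224.   60.] [ 571. -189.   75.]
4.5833
w2 screwdriver 0.78 [264. 212.] 1152 [530.6 297.1 128.2] [513. 276.  -1.] [614. 319. 133.]
w2 nut_driver 0.96 [182. 196.] 660 [509.6 196.3  97.6] [496. 165.  67.] [543. 210. 129.]
```

View pics/w12.png

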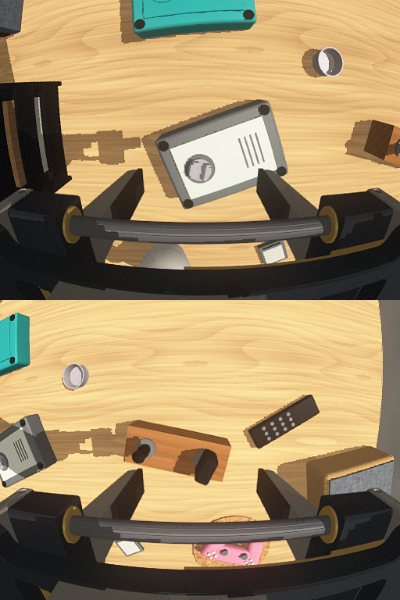

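The wrist views show the white-cover screw (scaled view, around (200,168)), with its slot visible, and the screwdriver's broad handle in the stand, with the nut driver beside it. Next I'll get the exact poses from the depth data.

```bash
python3 - <<'E'
import numpy as np,cv2
def rect(p): 
    r=cv2.minAreaRect(p.astype(np.float32)[:,:2]); b=cv2.boxPoints(r); e=b[1]-b[0]; f=b[2]-b[1]
    l=e if np.hypot(*e)>np.hypot(*f) else f
    return np.round(r[0],1),np.round(sorted(r[1]),1),round(float(np.arctan(l[1]/l[0])),3)
d=np.load("w1.npz");W=d["W"];ok=d["z"]>0
m=ok&(np.hypot(W[...,0]-520,W[...,1]+195)<140)&(W[...,2]>45)&(W[...,2]<80)
n,l,s,c=cv2.connectedComponentsWithStats(m.astype(np.uint8)); k=l[217,254]; m=l==k; print("speaker",s[k],rect(W[m]))
hsv=cv2.cvtColor(d["im"],cv2.COLOR_BGR2HSV); 
wh=m&(d["im"].min(2)>185); print("white",wh.sum(),rect(W[wh]))
q=m&(np.hypot(W[...,0]-549,W[...,1]+207)<24)
print("z hist",np.histogram(W[q][:,2],bins=np.arange(58,80,1.5)))
hi=q&(W[...,2]>70.5); print("disc/lug",hi.sum(),rect(W[hi]))
d2=np.load("w2.npz");V=d2["W"];h=(d2["z"]>0)&(V[...,2]>122)&(np.hypot(V[...,0]-527,V[...,1]-298)<45)
print("handle",h.sum(),rect(V[h]),np.median(V[h],0))
b=(d2["z"]>0)&(V[...,2]>66)&(V[...,2]<74)&(np.hypot(V[...,0]-517,V[...,1]-245)<130); print("block",rect(V[b]))
n_=(d2["z"]>0)&(V[...,2]>122)&(np.hypot(V[...,0]-508,V[...,1]-195)<30);print("nut",rect(V[n_]))
# ortho renders, 0.15mm? 5px/mm ; up=+x, left=+y
def ortho(d,W,c,r,s,zp):
    # project plane grid points at height zp into fisheye image
    from scipy.spatial.transform import Rotation as R
    g=np.arange(-r,r,1/s); X,Y=np.meshgrid(c[1]-g,c[0]-g); P=np.stack([Y,X,np.full_like(X,zp)],-1)
    q=d["q"]; Rm=R.from_quat([q[1],q[2],q[3],q[0]]).as_matrix(); t=(P-d["p"])@Rm; T=d["T"]; c_=(t-T[:3,3])@T[:3,:3]
    rr=np.hypot(c_[...,0],c_[...,1]); th=np.arctan2(rr,c_[...,2]); K=d["K"]
    u=K[0,2]+K[0,0]*th*c_[...,0]/rr; v=K[1,2]+K[1,1]*th*c_[...,1]/rr
    return cv2.remap(d["im"],u.astype(np.float32),v.astype(np.float32),cv2.INTER_CUBIC)
A=ortho(d,W,(549,-207),30,6.5,72); B=ortho(d2,V,(527,298),45,4.33,131)
for I in (A,B):
    cv2.line(I,(195,185),(195,205),(0,0,255),1); cv2.line(I,(185,195),(205,195),(0,0,255),1)
cv2.imwrite("pics/ortho.png",np.hstack([A[:389,:389],B[:389,:389]]))
E
```

```text
Traceback (most recent call last):
cv2.error: OpenCV(4.12.0) /io/opencv/modules/imgproc/src/convhull.cpp:143: error: (-215:Assertion failed) total >= 0 && (depth == CV_32F || depth == CV_32S) in function 'convexHull'
```

Non-contiguous array; I'll fix that.

```bash
cat > an.py <<'E'
import numpy as np,cv2
from scipy.spatial.transform import Rotation as R
def rect(p): 
    r=cv2.minAreaRect(np.ascontiguousarray(p[:,:2],dtype=np.float32)); b=cv2.boxPoints(r); e=b[1]-b[0]; f=b[2]-b[1]
    l=e if np.hypot(*e)>np.hypot(*f) else f
    return np.round(r[0],1),np.round(sorted(r[1]),1),round(float(np.arctan2(l[1],l[0])%np.pi),3)
def ortho(d,c,r,s,zp):
    g=np.arange(-r,r,1/s); X,Y=np.meshgrid(c[1]-g,c[0]-g); P=np.stack([Y,X,np.full_like(X,zp)],-1)
    q=d["q"]; Rm=R.from_quat([q[1],q[2],q[3],q[0]]).as_matrix(); t=(P-d["p"])@Rm; T=d["T"]; c_=(t-T[:3,3])@T[:3,:3]
    rr=np.hypot(c_[...,0],c_[...,1]); th=np.arctan2(rr,c_[...,2]); K=d["K"]
    u=K[0,2]+K[0,0]*th*c_[...,0]/rr; v=K[1,2]+K[1,1]*th*c_[...,1]/rr
    I=cv2.remap(d["im"],u.astype(np.float32),v.astype(np.float32),cv2.INTER_CUBIC)
    cv2.drawMarker(I,(int(r*s),int(r*s)),(0,0,255),0,20); return I
E
python3 - <<'E'
from an import *
d=np.load("w1.npz");W=d["W"];ok=d["z"]>0
m=ok&(np.hypot(W[...,0]-520,W[...,1]+175)<140)&(W[...,2]>45)&(W[...,2]<80)
n,l,s,c=cv2.connectedComponentsWithStats(m.astype(np.uint8)); k=l[217,254]; m=l==k; print("speaker",s[k],rect(W[m]))
wh=m&(d["im"].min(2)>185); print("white",wh.sum(),rect(W[wh]))
q=m&(np.hypot(W[...,0]-549,W[...,1]+207)<24)
print("z hist",np.histogram(W[q][:,2],bins=np.arange(58,80,1.5)))
hi=q&(W[...,2]>70.5); print("disc/lug",hi.sum(),rect(W[hi]))
d2=np.load("w2.npz");V=d2["W"];h=(d2["z"]>0)&(V[...,2]>122)&(np.hypot(V[...,0]-527,V[...,1]-298)<45)
print("handle",h.sum(),rect(V[h]),np.median(V[h],0))
b=(d2["z"]>0)&(V[...,2]>66)&(V[...,2]<74)&(np.hypot(V[...,0]-517,V[...,1]-245)<130); print("block",rect(V[b]))
n_=(d2["z"]>0)&(V[...,2]>122)&(np.hypot(V[...,0]-508,V[...,1]-195)<30);print("nut",rect(V[n_]))
A=ortho(d,(549,-207),30,6.5,72); B=ortho(d2,(527,298),45,4.34,131)
cv2.imwrite("pics/ortho.png",np.hstack([A[:389,:389],B[:389,:389]]))
E
```

```text
speaker [  199   129   170   139 14360] (array([ 536.2, -167.1]), array([129.5, 190.8]), 1.924)
white 7301 (array([ 537.8, -166.3]), array([ 93.4, 151. ]), 1.925)
z hist (array([ 94, 269, 112,  56, 172,  38,  46,  56,  65, 164,  76,   3,   0,
         0]), array([58. , 59.5, 61. , 62.5, 64. , 65.5, 67. , 68.5, 70. , 71.5, 73. ,
       74.5, 76. , 77.5, 79. ]))
disc/lug 290 (array([ 551.7, -206.5]), array([26.2, 29.7]), 1.38)
handle 685 (array([537. , 299.2]), array([24.3, 45.7]), 2.696) [534.51458797 298.95825312 130.09320826]
block (array([526. , 245.7]), array([ 71.8, 190. ]), 1.352)
nut (array([504.9, 200.8]), array([21.2, 46.2]), 2.421)
```

View pics/ortho.png

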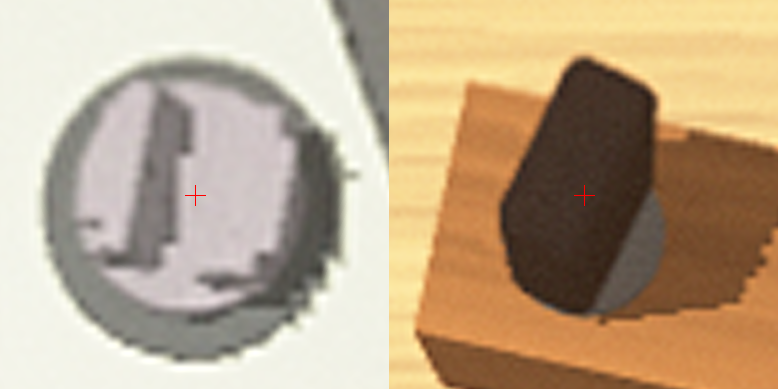

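Two independent measurements agree on the screwdriver. The handle rectangle gives (537, 299.2), size 24.3×45.7, yaw 2.696, and the block hole gives (537.9, 299.4). The slot looks to be at about 3.02 rad, against 3.124−turn expected from the speaker's long axis at 1.924. Next I'll check that the arm can reach everything, then grasp.

```bash
python3 - <<'E'
from h import *
P=np.array([537.5,299.3])
for off in (0,-np.pi):
    for n,p,y in (("grasp",[*P,82],1.125),("up",[*P,260],1.125),("slotup",[549,-206.5,200],1.45),("slot",[549,-206.5,130],1.45),("end",[549,-206.5,126],.15)):
        q=env.solve_ik(p,quat(y+off)); print(off,n,None if q is None else np.round(q,2))
q=env.get_obs()
env.reach([*P,200],quat(1.125))
env.move_l([*P,82],vel=120)
print(env.get_obs()["tcp_pos"],env.get_obs()["contact_force"])
env.command_gripper(10,45); o=env.get_obs(); print("w",o["width"],o["t"],o["tcp_pos"],o["contact_force"],o["qpos"])
E
```

```text
0 grasp [ 0.02  0.74 -0.82  1.75  0.66  0.95  0.05]
0 up [ 0.11  0.57 -0.97  1.6   0.49  1.24  0.18]
0 slotup [ 1.05  0.63 -1.05  1.73  0.59  1.14  1.27]
0 slot [ 0.99  0.69 -0.96  1.79  0.66  1.02  1.22]
0 end [ 0.91  0.63 -0.82  1.8   0.55  0.96  0.  ]
-3.141592653589793 grasp [ 0.27  1.16 -1.41  1.73  1.18  1.36  2.88]
-3.141592653589793 up [-1.42  0.71  1.35  1.7  -0.72  1.33 -1.95]
-3.141592653589793 slotup [-0.04  0.39  0.43  1.8  -0.19  0.99 -1.22]
-3.141592653589793 slot [-0.03  0.48  0.44  1.86 -0.26  0.86 -1.16]
-3.141592653589793 end [ 1.17  1.   -1.38  1.78  1.03  1.3   2.81]
[537.951007   299.79148353  82.85458546] [-0.73496757  0.50579625  0.64983641]
w 23.776982502990982 7.4333 [537.46399535 299.24754061  81.98312419] [ 0.12259334 -1.03614051  0.20800616] [ 0.02203439  0.74673152 -0.82895906  1.7465421   0.66211855  0.95197327
  0.04707403]
```

```bash
python3 - <<'E'
from h import *
P=[537.5,299.3]
env.move_l([*P,255],vel=200)
print("lift",env.get_obs()["contact_force"],env.get_obs()["width"])
env.reach([549,-206.5,195],quat(1.45)); env.pause(.3)
look("w3",["screw_slot","screwdriver"]); print(env.get_obs()["t"],env.get_obs()["qpos"],env.get_obs()["tcp_pos"])
from an import ortho
d=np.load("w3.npz"); A=ortho(d,(549,-206.5),30,6.5,72)
cv2.imwrite("pics/w3b.png",np.hstack([A[:389,:389],cv2.resize(d["im"][:,:],(389,292))[:292] if 0 else cv2.copyMakeBorder(cv2.resize(d["im"],(389,292)),0,97,0,0,0)]))
E
```

```text
lift [-0.83887297 -0.01786983 -1.00544951] 23.189313784673324
w3 screw_slot 0.84 [255. 179.] 748 [ 546.6 -206.2   69.4] [ 533. -224.   60.] [ 561. -189.   75.]
w3 screwdriver 0.62 [256. 239.] 4532 [ 534.4 -203.6  242.3] [ 524. -225.  129.] [ 559. -184.  295.]
w3 screwdriver 0.34 [252. 181.] 736 [ 546.5 -205.8   69.4] [ 533. -224.   60.] [ 561. -189.   75.]
10.75 [ 1.02583295  0.60889395 -1.00674964  1.73565149  0.56713612  1.11935163
  1.29128723] [ 549.06904571 -206.31083014  195.02200812]
```

View pics/w3b.png

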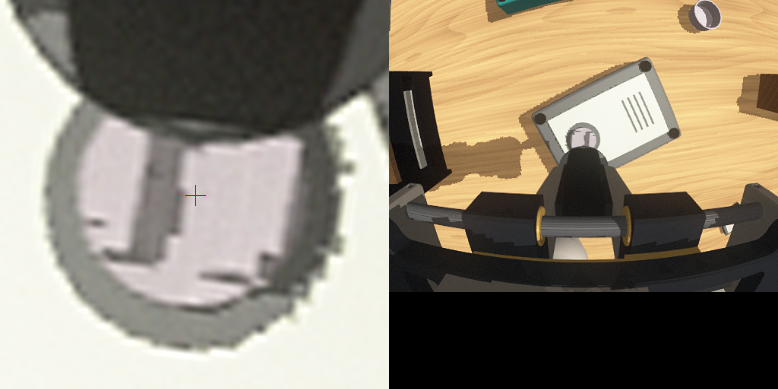

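Lateral fit: the disc edges, lug rectangle and speaker axis all put the screw axis near (550.7, −206.3). The slot yaw is about 2.99 rad, so jaw yaw is 1.42. Descending while watching the force.

```bash
python3 - <<'E'
from h import *
C=[550.7,-206.3]
env.move_l([*C,150],quat(1.42),vel=80)
f0=env.get_obs()["contact_force"]; print(np.round(f0,2))
for z in (140,136,133,131,129,127):
    env.move_l([*C,z],vel=25); o=env.get_obs()
    f=o["contact_force"]-f0; print(z,np.round(o["tcp_pos"],1),np.round(f,1),np.round(o["ft_torque"],2),round(o["t"],2))
    if np.linalg.norm(f)>15: break
E
```

```text
[ 0.77 -0.26 -1.55]
140 [ 550.7 -206.2  139.9] [-0.4 -0.1  0.4] [ 0.08 -0.16 -0.02] 12.02
136 [ 550.6 -206.3  135.8] [-0.5  0.9  0.2] [ 0.   -0.19  0.01] 12.32
133 [ 550.5 -206.3  132.8] [-0.1  0.8 -0.1] [ 0.01 -0.17 -0.01] 12.59
131 [ 551.  -206.3  131.3] [-0.4  0.9  2.7] [ 0.03 -0.18 -0.  ] 12.84
129 [ 551.  -206.3  129.3] [-1.4  0.2  4.1] [ 0.02 -0.12  0.03] 13.09
127 [ 551.  -206.3  127.3] [-0.7 -0.3  5.4] [ 0.03 -0.07  0.01] 13.34
```

The blade is on the slot floor: contact came at 132 as predicted, and the spring rate is right. Now I'll press and turn clockwise.

```bash
python3 - <<'E'
from h import *
C=[550.9,-206.3]
env.move_l([*C,125.7],vel=20)
prev=None
for y in list(np.arange(1.27,0.40,-.15))+[.37,.3,.25,.2,.15,.1,.05]:
    env.move_l([*C,125.7],quat(y)); o=env.get_obs(); q=o["orientation"]
    ya=R.from_quat([q[1],q[2],q[3],q[0]]).as_matrix()[:,1]
    print(round(y,2),"act",round(np.arctan2(ya[1],ya[0]),3),np.round(o["tcp_pos"],1),np.round(o["contact_force"],1),np.round(o["ft_torque"],2),round(o["t"],2))
    if y<.5 and abs(o["ft_torque"][2])>.5: break
E
```

```text
1.27 act 1.27 [ 551.3 -206.2  126.3] [-0.3  0.3  5.3] [ 0.04 -0.05  0.03] 13.89
1.12 act 1.12 [ 551.  -206.7  126.2] [-0.6 -0.9  5.8] [-0.22  0.15  0.02] 14.19
0.97 act 0.97 [ 550.9 -206.8  126.1] [-0.4 -1.3  5.2] [-0.25  0.15  0.03] 14.49
0.82 act 0.82 [ 550.9 -206.8  126.1] [-1.1 -0.2  5.5] [-0.26  0.16  0.09] 14.79
0.67 act 0.67 [ 551.  -206.7  126.2] [-1.3 -1.1  5. ] [-0.22  0.2   0.1 ] 15.09
0.52 act 0.52 [ 551.  -206.7  126.2] [-0.9 -0.9  5.9] [-0.13  0.12  0.03] 15.39
0.37 act 0.37 [ 551.  -206.7  126.2] [-1.2 -0.3  4.8] [-0.16  0.11  0.05] 15.69
0.3 act 0.3 [ 551.  -206.6  126.2] [-0.7 -0.6  5. ] [-0.14  0.12  0.12] 15.94
0.25 act 0.25 [ 551.1 -206.6  126.2] [-1.   0.1  5.2] [-0.13  0.13  0.03] 16.19
0.2 act 0.2 [ 551.1 -206.6  126.1] [-0.4 -1.1  5. ] [-0.19  0.12  0.07] 16.44
0.15 act 0.15 [ 551.1 -206.6  126.2] [-0.8  0.   5.2] [-0.11  0.1   0.13] 16.69
0.1 act 0.1 [ 551.1 -206.6  126.2] [ 0.3 -0.7  5.6] [-0.14  0.04  0.07] 16.94
0.05 act 0.05 [ 551.1 -206.6  126.2] [-0.1 -0.6  6.7] [-0.13  0.13  0.04] 17.19
```

The torque never rose at a stop. I'll check how the screw, blade and handle actually stand before doing anything else.

```bash
python3 - <<'E'
from h import *
from an import ortho
print(env.get_obs()["width"])
look("w4",["screw_slot","screwdriver"])
d=np.load("w4.npz"); A=ortho(d,(549,-206.5),30,6.5,66)[:389,:389]
im=d["im"][120:270,160:360]
cv2.imwrite("pics/w4b.png",np.hstack([A,cv2.copyMakeBorder(cv2.resize(im,(400,300)),0,89,0,0,0)]))
E
```

```text
23.68029410604301
w4 screw_slot 0.69 [  7. 232.] 539 [ 277.7 -261.2   65.9] [ 242. -285.   57.] [ 289. -243.   73.]
w4 screw_slot 0.63 [261. 191.] 188 [ 555.1 -195.3   65.8] [ 535. -202.   59.] [ 563. -189.   68.]
w4 screwdriver 0.88 [254. 238.] 4476 [ 550.5 -190.8  173.4] [ 531. -214.  113.] [ 571. -182.  177.]
```

View pics/w4b.png

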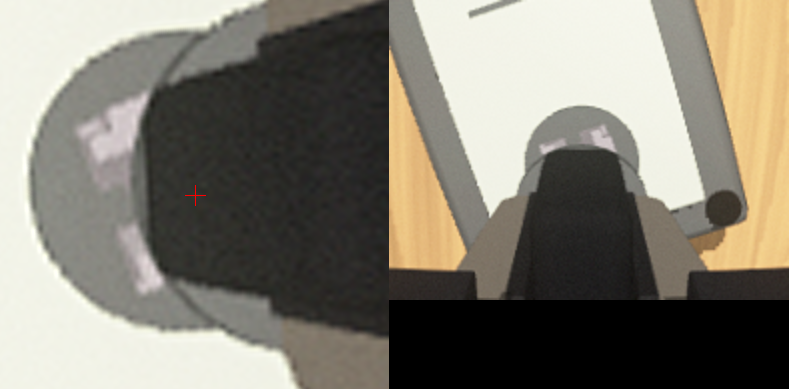

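The screw has clearly turned: the lugs now straddle a slot running roughly along the long side. The tool hides the exact angle, so I'll lift off and shift aside to see the screw clear.

```bash
python3 - <<'E'
from h import *
from an import ortho
env.move_l([551,-206.5,165],vel=80); print(env.get_obs()["contact_force"],env.get_obs()["width"])
env.move_l([551,-255,190],vel=120); env.pause(.2)
look("w5",["screw_slot","screwdriver"]); print(env.get_obs()["t"])
d=np.load("w5.npz"); A=ortho(d,(551,-206.5),30,6.5,72)[:389,:389]
L=1.924; c,s=np.cos(L)*180,np.sin(L)*180
cv2.line(A,(int(195-s),int(195-c)),(int(195+s),int(195+c)),(0,200,0),1)
c=capture("side"); K=c["K"]; p=c["world_to_cam"]@[551,-255,140,1]; u,v=(K@p[:3]/p[2])[:2].astype(int); 
cr=c["pixels"][max(v-60,0):v+40,max(u-50,0):u+50]; print(u,v,cr.shape)
cv2.imwrite("pics/w5b.png",np.hstack([A,cv2.resize(cr,(389,389),interpolation=cv2.INTER_CUBIC)]))
E
```

```text
[ 0.61192979  0.01816348 -1.61697592] 23.909207548200154
w5 screw_slot 0.83 [260. 135.] 995 [ 551.5 -205.4   69. ] [ 534. -224.   60.] [ 569. -188.   75.]
w5 screw_slot 0.81 [ 32. 177.] 493 [ 275.4 -260.2   68. ] [ 254. -276.   59.] [ 289. -243.   74.]
w5 screwdriver 0.94 [254. 240.] 4621 [ 550.2 -238.6  236.7] [ 513. -311.   -2.] [ 592. -226.  292.]
18.9417
290 87 (100, 100, 3)
```

View pics/w5b.png

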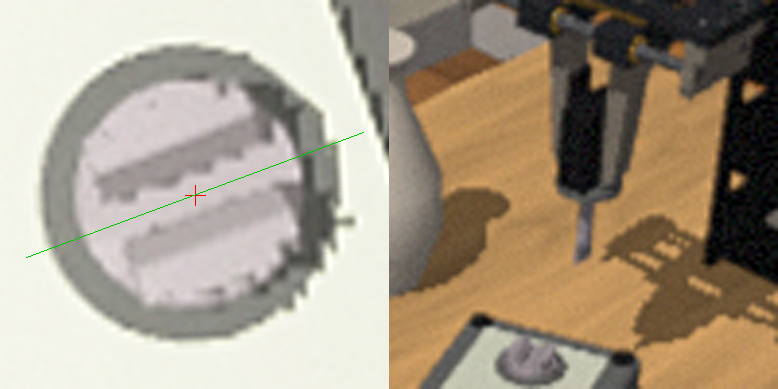

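The clear view shows the slot between the two flanks, lying along the green line, which is the speaker's long side. I'll check the angle from the depth data offline, with no robot time.

```bash
python3 - <<'E'
from an import *
d=np.load("w5.npz");W=d["W"];ok=d["z"]>0
P=W[ok&(np.hypot(W[...,0]-551,W[...,1]+206.3)<17.5)]
print(len(P))
# model: V-slot height: z=65 for |w|<3.25 (to z68), flaring to 73 at |w|=8, 
def h(w): return np.interp(abs(w),[3.24,3.26,8],[65,68,73])
from scipy.optimize import minimize
def cost(p,P):
    a,x,y,dz=p; r=P[:,:2]-[x,y]; w=-np.sin(a)*r[:,0]+np.cos(a)*r[:,1]; u=np.cos(a)*r[:,0]+np.sin(a)*r[:,1]
    k=(abs(u)<11)&(abs(w)<12); e=np.abs(P[:,2]-h(w)-dz); return np.mean(np.minimum(e,4)[k])
def fit(P,a0): 
    b=[minimize(cost,[a,551,-206.3,0],args=(P,),method="Nelder-Mead",options=dict(initial_simplex=np.array([[a,551,-206.3,0],[a+.15,551,-206.3,0],[a,553,-206.3,0],[a,551,-204.3,0],[a,551,-206.3,1]]))) for a in np.arange(a0-.3,a0+.31,.1)]
    m=min(b,key=lambda r:r.fun); return np.round(m.x,3),round(m.fun,3)
print("now",fit(P,1.9))
for t in("w1","w3"):
    d=np.load(t+".npz");W=d["W"];Q=W[(d["z"]>0)&(np.hypot(W[...,0]-551,W[...,1]+206.3)<17.5)&(W[...,2]<80)]; print(t,fit(Q,3.0))
# edge-based long axis from top camera
d=np.load("top.npz");W=d["W"];m=(d["z"]>0)&(np.hypot(W[...,0]-536,W[...,1]+167)<125)&(W[...,2]>50)&(W[...,2]<80);print("top spk",rect(W[m]))
d=np.load("w5.npz");W=d["W"];m=(d["z"]>0)&(np.hypot(W[...,0]-536,W[...,1]+167)<125)&(W[...,2]>50)&(W[...,2]<80);print("w5 spk",rect(W[m]))
E
```

```text
965
now (array([ 1.94000e+00,  5.51153e+02, -2.06495e+02, -5.51000e-01]), np.float64(0.63))
w1 (array([ 2.96100e+00,  5.50848e+02, -2.06509e+02, -4.03000e-01]), np.float64(0.58))
w3 (array([ 2.97800e+00,  5.55883e+02, -2.07429e+02, -4.15000e-01]), np.float64(0.537))
top spk (array([ 533.9, -167.8]), array([128.9, 188.3]), 1.92)
w5 spk (array([ 537. , -166.9]), array([129.5, 188.8]), 1.924)
```

The depth fit gives the slot at 1.940 rad (cost 0.63 mm) against a long side at 1.924, so the screw is locked within the measurement error. Because no stop torque showed, I'll do one firmer confirming push and turn.

```bash
python3 - <<'E'
from h import *
C=[551.1,-206.4]
env.command_gripper(10,60)
env.move_l([*C,150],quat(.15),vel=120)
f0=env.get_obs(); t0=f0["ft_torque"];f0=f0["contact_force"]
def rep(n):
    o=env.get_obs(); print(n,np.round(o["tcp_pos"],1),np.round(o["contact_force"]-f0,1),np.round(o["ft_torque"]-t0,2),round(o["t"],2)); return o
env.move_l([*C,134],vel=50); rep("z134")
for z in (131,128,125.5): env.move_l([*C,z],vel=25); rep(z)
for y in (.05,-.05,-.12,-.19):
    env.move_l([*C,125.5],quat(y)); env.pause(.1); t=[env.get_obs()["ft_torque"][2]-t0[2]]
    for _ in range(4): env.pause(.03); t.append(env.get_obs()["ft_torque"][2]-t0[2])
    rep(y); print("  tz mean",round(np.mean(t),3))
E
```

```text
z134 [ 550.9 -206.4  133.7] [0.8 0.4 1.2] [ 0.04 -0.02 -0.07] 20.35
131 [ 551.4 -206.6  131.3] [1.4 0.9 2.1] [-0.12 -0.04  0.01] 20.62
128 [ 551.4 -206.6  128.4] [-0.2 -0.4  5.5] [-0.17  0.15  0.02] 20.88
125.5 [ 551.4 -206.6  126. ] [-0.4  0.6  6.9] [-0.11  0.31 -0.03] 21.13
0.05 [ 551.2 -206.6  126. ] [-0.5 -0.1  7. ] [-0.09  0.39  0.04] 21.62
  tz mean 0.039
-0.05 [ 551.1 -206.5  125.9] [-0.8 -0.1  7.1] [-0.05  0.5   0.12] 22.1
  tz mean 0.142
-0.12 [ 551.1 -206.4  125.9] [-1.5 -1.   7.9] [-0.05  0.48  0.26] 22.58
  tz mean 0.288
-0.19 [ 551.  -206.3  125.9] [-0.9 -0.5  8.2] [-0.04  0.57  0.4 ] 23.07
  tz mean 0.434
```

The torque now climbs steadily to 0.43 N·m, against 0.08 friction, so this is the hard stop. I'll unwind slightly within the play, lift, and return to the stand.

```bash
python3 - <<'E'
from h import *
from an import ortho
C=[551.1,-206.4]
env.move_l([*C,125.5],quat(-.08))
env.move_l([*C,170],vel=80)
env.move_l([551,-250,200],vel=150); env.pause(.2)
look("w6",["screw_slot"])
env.move_l([551,-200,260],vel=200)
env.reach([537.5,299.3,260],quat(1.125)); env.pause(.2)
print(env.get_obs()["t"],env.get_obs()["width"],env.get_obs()["tcp_pos"])
d=np.load("w6.npz"); A=ortho(d,(551,-206.5),30,6.5,72)[:389,:389]
c,s=np.cos(1.924)*180,np.sin(1.924)*180
cv2.line(A,(int(195-s),int(195-c)),(int(195+s),int(195+c)),(0,200,0),1)
c=capture("side"); K=c["K"]; p=c["world_to_cam"]@[537.5,299.3,200,1]; u,v=(K@p[:3]/p[2])[:2].astype(int); print(u,v)
cr=c["pixels"][max(v-70,0):v+70,max(u-70,0):u+70]
cv2.imwrite("pics/w6b.png",np.hstack([A,cv2.resize(cr,(389,389),interpolation=cv2.INTER_CUBIC)]))
E
```

```text
w6 screw_slot 0.8 [254. 142.] 1006 [ 551.4 -205.9   68.2] [ 532. -224.   58.] [ 570. -187.   75.]
w6 screw_slot 0.74 [ 45. 207.] 483 [ 274.3 -261.1   68. ] [ 248. -280.   58.] [ 289. -243.   74.]
27.3917 23.809703851336824 [538.11003211 298.30609909 259.97723421]
100 175
```

View pics/w6b.png

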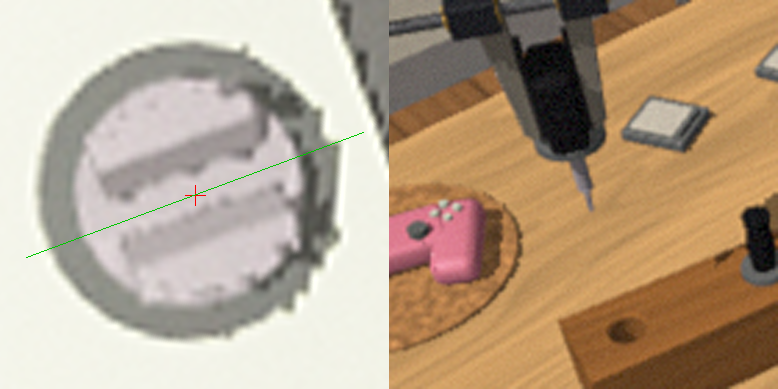

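The slot lies on the long-side line. The tool is held well, and the empty hole is below it at crop (625,330). Lowering in steps with a force check.

```bash
python3 - <<'E'
from h import *
P=[537.5,299.3]
env.move_l([*P,145],vel=120); env.pause(.1); f0=env.get_obs()["contact_force"]
for z in (128,110,95,88,84,82):
    env.move_l([*P,z],vel=60); o=env.get_obs(); f=o["contact_force"]-f0
    print(z,np.round(o["tcp_pos"],1),np.round(f,1),round(o["t"],2))
    if np.linalg.norm(f)>12: break
E
```

```text
128 [537.2 299.1 127.4] [ 0.4  1.3 -0.6] 29.08
110 [537.3 299.2 109.5] [0.1 0.7 0.8] 29.53
95 [537.2 299.1  94.5] [0.8 0.6 0.3] 29.93
88 [537.3 299.1  87.6] [ 0.5  0.7 -0.9] 30.2
84 [537.4 299.2  83.8] [-0.5  0.8 -0.9] 30.45
82 [537.5 299.3  82. ] [ 0.9  0.5 -0.5] 30.7
```

```bash
python3 - <<'E'
from h import *
P=[537.5,299.3]
f0=np.mean([(env.pause(.03),env.get_obs()["contact_force"])[1] for _ in range(4)],0)
for z in (81,80.2,79.5,79):
    env.move_l([*P,z],vel=20); env.pause(.1); f=env.get_obs()["contact_force"]-f0; print(z,np.round(f,1))
    if f[2]>2.2: break
env.command_gripper(40,20); env.pause(.3); env.command_gripper(92); env.pause(.2)
env.move_l([*P,200],vel=120)
env.reach([480,290,300],quat(np.pi/2)); env.pause(.3)
look("w7",["screwdriver","nut_driver"]); print(env.get_obs()["t"])
from an import rect,ortho
d=np.load("w7.npz");V=d["W"]
for n,(x,y) in dict(sd=(537,299),nd=(513,193)).items():
    h=(d["z"]>0)&(V[...,2]>124)&(np.hypot(V[...,0]-x,V[...,1]-y)<45); print(n,h.sum(),rect(V[h]),np.percentile(V[h][:,2],95))
c=capture("side"); cr=c["pixels"][150:270,60:220]
cv2.imwrite("pics/w7b.png",np.hstack([cv2.resize(cr,(400,300)),cv2.resize(d["im"],(400,300))]))
E
```

```text
81 [-2.3 -2.1  7.7]
w7 screwdriver 0.76 [262. 212.] 1119 [530.7 297.7 128.7] [513. 278.  -0.] [598. 322. 133.]
w7 nut_driver 0.92 [181. 193.] 647 [509.5 196.5  98.9] [496. 173.  69.] [535. 210. 130.]
35.125
sd 676 (array([537.4, 299.6]), array([24.3, 46.4]), 2.694) 131.54638279171851
nd 622 (array([499.7, 203.3]), array([20.9, 56.3]), 2.495) 429.9341512251811
```

View pics/w7b.png

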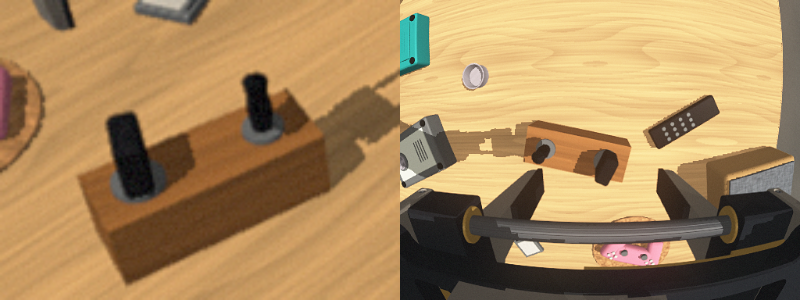

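The screwdriver is seated upright in its own hole, with its collar on the block and its top at 131.5 mm. The nut driver hasn't moved, and the gripper is clear of everything. Handing in.

```bash
python3 -c "
from h import *
job_done()"
```

```text
the job is handed in; nothing more can be done
```

The lock screw is turned to its stop and the screwdriver is back upright in its own hole. The robot was touching nothing when I handed the job in, about 35 s into the 56 s limit.

- **Turning the screw:** I set the blade in the slot of the white-cover screw, pressed it down about 6 mm (about 7 N) and turned it clockwise. The first pass showed no clear stop torque, possibly because the handle slipped in the grip. I repeated the push and turn with a 60 N grip, and the torque then rose steadily to 0.43 N·m, against 0.08 N·m of friction, which is the hard stop.
- **Screw angle:** After the first pass, the depth data put the slot at 1.940 rad, against 1.924 rad for the speaker's long side. After the second pass, I checked it only by eye in a picture, where it lay along the long side.
- **Screwdriver:** It ended at (537.4, 299.6) with its top at 131.5 mm; before the job it measured (537.0, 299.2) and about 131 mm. The side view shows its collar resting on the block.
- **Left alone:** The nut driver was found in the same place in the last wrist picture. My closer rectangle fit for it at the end was spoiled by stray points, so I relied on that picture. I did not touch the turquoise look-alike.
- **Disagreement:** One depth fit, from a view partly blocked by the tool, put the screw about 5 mm off. I ignored it in favour of the others.

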